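# Load the finishing turntable with two table feet and start the dryer

## Task

Load the paint turntable without spinning it, keeping its notch at the pointer: stand the tall table foot on the single-line mark and then the short one on the double-line mark, each set down gently, centred on its mark with a long edge of its plate pressed lightly home so it stays flush against the square hub. Once both stand there, turn the dryer's dial up click by click to setting 4, without going past it. Leave everything else where it is.

Things in the scene. Friction and masses are not known exactly. Their poses are not given: they have to be found in the camera images.
- tall_foot: The tall steel table foot, loose, about 0.3 kg: flat plate 44 (x) by 60 (y) by 5 mm with a 26 mm square tube standing on its middle, sides parallel to the plate; 90 mm high over all. Origin at the centre of the underside, z up the tube.
- tall_foot_mid (a point): Centre of the tall foot, 45 mm above its underside; x across the plate (44 mm), y along the plate (60 mm).
- short_foot: The short steel table foot, loose, about 0.25 kg: same plate and tube section as the tall one, but only 55 mm high over all. Origin at the centre of the underside, z up the tube.
- short_foot_mid (a point): Centre of the short foot, 27.5 mm above its underside; x across the plate (44 mm), y along the plate (60 mm).
- turntable (a joint): Angle of the turntable (rad, grows anticlockwise seen from above), 0 at the start with its notch at the pointer. It turns freely about its vertical axis with hardly any friction (0.004 N m); the slightest sideways push away from its axis spins it.
- hub: The square steel hub fixed on the middle of the turntable's round aluminium deck (radius 105 mm, its top 40 mm above the table): block 44 by 44 by 24 mm high, and turning with the deck. Origin on the axis, at the deck's top surface.
- hub_foot (a point): The point on the turntable's axis at the deck's top surface, turning with it. Its +x points along the single line mark, its -x along the double line mark (dark radial lines on the outer deck, from 70 to 102 mm from the axis). The hub's flat faces towards the marks lie 22 mm from the axis, so a foot whose plate is flush against one has its centre 44 mm from the axis, with its y axis along the face (either way round).
- deck: The turntable's round aluminium deck, radius 105 mm, 8 mm thick, turning with the hub. Origin on the axis at its underside, 8 mm below its top surface.
- stand_mark (a point): Top of the fixed pointer on the turntable's stand, 117 mm from the axis and 36 mm above the table, beside the deck's rim; the deck's short notch line (on its +y side) is opposite it at the start.
- dial (a joint): Angle of the dryer's click-stop dial (rad, grows clockwise seen from above). Six settings 0 to 5, one click of 0.628 rad (36 degrees) apart: setting n rests at 0.628 n, so 4 is at 2.513 (and 5, the end stop, at 3.14). It starts at 0, 1 or 2. It takes about 0.08 N m to turn it over a click and it falls by itself into the nearest setting when let go.
- dial_grip (a point): On the axis of the dial on top of the grey control box (120 by 120 by 60 mm), at the height to grip, 88 mm above the table. The dial is a black disc of radius 27 mm with an upright bar 48 mm long (along this point's x, turning with it), 11 mm wide and 28 mm high (from 70 to 98 mm above the table), to be pinched across its width. A white line on the bar's +x end points at the setting; six black ticks on the box grow longer from setting 0 to 5.
- tape_roll: Bystander: roll of masking tape lying flat, 88 mm across, 24 mm high. Origin under its centre.
- sanding_block: Bystander: cork sanding block 65 by 110 by 30 mm. Origin under its centre.
- paint_can: Bystander: closed paint can 86 mm across, 110 mm high. Origin under its centre.
- solvent_bottle: Bystander: solvent bottle 70 mm across, 210 mm high. Origin under its centre.
- scraper: Bystander: flat scraper 210 mm long, lying. Origin at its underside, near the middle.
- paint_brush: Bystander: paint brush 220 mm long, lying. Origin at its underside, near the middle.
- caster: Bystander: small caster, resting upside down on its 60 by 50 mm plate, 66 mm high, wheel up. Origin at the wheel's tread, on top.
- bolt_cup: Bystander: white cup 80 mm across, 90 mm high. Origin under its centre.
There are look-alikes about, which are no part of the job. Leave any purple look-alike of the part that bears turntable alone.

How it is judged:
By the outcome, as a careful person would: the job done as asked, in the order asked, and still so for the second after the job is handed in, with the robot touching nothing.
It also fails if it takes over 72 s, if anything falls off the work surface, if the arm or the gripper's body presses on something with over 40 N, if the wrist force passes 120 N, or if a joint passes its speed limit or range.

## Robot

A 6-joint arm with a two-finger parallel gripper is mounted at the origin on the work surface. World frame = base frame: x ahead of the robot, y to its left, z up, the work surface at z = 0. Lengths are in m, angles in rad, forces in N, time in s.
With the tool pointing down it reaches from about 0.275 to 0.825 m from the base axis. Payload 4.9 kg.
Tool frame: the origin (TCP) lies midway between the tips of the shut fingers; the grasp point (between the pads) lies 19 mm behind it (bot.grip_depth is the distance from the TCP to the grasp point, in m); y points along the fingers, x is the direction in which the jaws open and shut, and the axes are right-handed (so a half turn about y gives the same grasp; the last joint's range is limited). The gripper opens to 85 mm and grips with 20 to 120 N. Pads are 22 mm wide; open, the fingers measure 114 mm over their backs; the gripper's body (76 mm by 85 mm) begins 54 mm behind the grasp point. The pads swing forward as they close: fully open they stand 13 mm farther back than shut.
Start: joints at [-1.329, 0.326, -0.193, 1.052, 0, 1.437], TCP at [0.202, -0.512, 0.231] pointing down, gripper open.
Joint ranges: [-2.65, 2.65], [-0.97, 1.79], [-1.3, 1.35], [-1.93, 2.1], [-1.47, 1.37], [-3.14, 3.14]. Speed limits (rad/s): [2.57, 2.57, 3.14, 3.14, 3.14, 3.14].

## Interface

Orientations are given as a unit quaternion [w, x, y, z].
In Python, from cell import bot gives the robot as it stands. Calls block until the motion is done:
- bot.move_pose(position, orientation): joint-space move of the TCP to a pose.
- bot.move_linear(position, speed=0.15, rotation=None, until_force=None): straight line of the TCP; rotation=None keeps the orientation; speed is the mean speed in m/s. With until_force (N) it stops when the force on the tool has changed by that much, and returns True; else False.
- bot.goto_joints(angles): joint-space move.
- bot.set_gripper(opening, grasp_force=None): opening from 0.0 (shut) to 1.0 (fully open); grasp_force is the grip in N (None keeps the last); returns when the fingers have stopped.
- bot.wait(seconds).
- bot.solve_ik(position, orientation): joint angles nearest the present ones, or None.
- bot.camera(name): name is "scene" or "side" or "wrist"; returns the picture (480x640x3 uint8, red, green, blue); there is no depth.
- bot.calibration(name): a dict with "mtx" (3x3 intrinsics, pixels), "k1" (the pictures are not rectified: a ray, as slopes to the right and down, at radius r is drawn at 1 + k1 r^2 times it, then the intrinsics apply), "extrinsics" (4x4, takes a point from world to camera coordinates); the wrist camera has in their place "hand_eye" (4x4, takes a point from camera to tool coordinates, whose origin is the TCP and whose axes are the tool frame's). Camera axes: x right, y down, z forward; pixel columns grow to the right and rows downward; lengths in m; the calibration is good to about 2 mm. A picture is of the moment at which its call begins: read the wrist's pose just before it. calibration takes no time and is no camera call.
A pose or a line that the arm cannot do raises bot.PlanningError and nothing moves.
- bot.close_job(): hands the job in, once; it reports no verdict.
Trained networks look in the newest picture that a camera, given by its name, has taken for a name from the list of things; names that differ only in an ending like _2 or _b are one class to them, and where a whole thing is asked for, a point or a joint stands for the part that bears it (a point fixed in the world has none). Each returns a list of dicts, best first, with "confidence" (0 to 1); they miss things now and then, are a little off and sometimes report something else, mostly with a low value. They report only what shows in the picture. A call takes as long as a camera call. They do not tell look-alikes from the thing itself.
- bot.search_frame(camera, thing): "bbox" ([left, top, width, height] in pixels, round what is visible of it).
Readings, each from a call of its own:
- bot.read_clock(): time.
- bot.read_joint_positions(): joint angles.
- bot.read_joint_vel(): joint speeds.
- bot.read_joint_efforts(): joint torques, N m.
- bot.read_position(): TCP position.
- bot.read_tool_rot(): TCP orientation.
- bot.read_ft_force(): force on the tool from outside, world axes, zero at the start.
- bot.read_moment(): the same for the moment, N m.
- bot.read_gripper_width(): opening from 0.0 (shut) to 1.0 (fully open).
Only numpy, scipy, OpenCV 4.12 (cv2) and the standard library are available. Lean on these libraries where they do the work, as an engineer would, in place of code of your own. Each camera call takes 0.05 s, during which the arm holds its last target.

## Working session

There is one attempt and no reset: what is moved stays moved. The work goes in short steps, each a Python script; the robot and the scene stay as the last script left them, time stands still between calls to the robot, and variables do not carry over. Pictures are saved under pics/ and viewed, and the job is handed in when it is done.

```bash
ls; mkdir -p pics; python3 - <<'E'
from cell import bot
import cv2,numpy as np
print(bot.read_clock())
for c in ("scene","side","wrist"):
    im=bot.camera(c); cv2.imwrite(f"pics/{c}0.png",im[:,:,::-1])
    k=bot.calibration(c); print(c,{a:np.round(b,4).tolist() for a,b in k.items()})
    for t in ("tall_foot","short_foot","turntable","dial","hub","deck"):
        print(t,[(np.round(d['bbox']).tolist(),round(d['confidence'],2)) for d in bot.search_frame(c,t)])
print(bot.read_clock(),bot.read_tool_rot())
E
```

```text
pics
0.0
scene {'mtx': [[555.688, 0.0, 319.6784], [0.0, 555.688, 244.1125], [0.0, 0.0, 1.0]], 'k1': -0.006, 'extrinsics': [[0.6383, 0.7698, 0.0046, -0.311], [0.6139, -0.5054, -0.6064, -0.2995], [-0.4645, 0.3899, -0.7952, 1.788], [0.0, 0.0, 0.0, 1.0]]}
tall_foot [([193.0, 264.0, 26.0, 36.0], 0.96), ([307.0, 224.0, 75.0, 64.0], 0.54), ([237.0, 311.0, 23.0, 26.0], 0.21)]
short_foot [([235.0, 310.0, 24.0, 26.0], 0.86)]
turntable [([305.0, 226.0, 78.0, 62.0], 0.75), ([302.0, 126.0, 65.0, 55.0], 0.71)]
dial [([402.0, 173.0, 13.0, 19.0], 0.66)]
hub [([334.0, 244.0, 21.0, 17.0], 0.63), ([326.0, 140.0, 15.0, 17.0], 0.57)]
deck [([298.0, 129.0, 70.0, 46.0], 0.96), ([307.0, 224.0, 76.0, 66.0], 0.94)]
side {'mtx': [[474.057, 0.0, 319.1446], [0.0, 474.057, 238.3817], [0.0, 0.0, 1.0]], 'k1': 0.0388, 'extrinsics': [[-0.964, -0.2658, 0.01, 0.495], [-0.188, 0.6544, -0.7324, 0.1885], [0.1882, -0.7078, -0.6808, 1.0568], [0.0, 0.0, 0.0, 1.0]]}
tall_foot [([375.0, 173.0, 20.0, 38.0], 0.56)]
short_foot [([318.0, 181.0, 23.0, 26.0], 0.63)]
turntable [([360.0, 341.0, 112.0, 100.0], 0.87), ([248.0, 239.0, 91.0, 62.0], 0.74)]
dial [([258.0, 352.0, 30.0, 31.0], 0.66)]
hub [([282.0, 250.0, 21.0, 22.0], 0.9), ([336.0, 158.0, 67.0, 16.0], 0.75), ([399.0, 367.0, 38.0, 33.0], 0.57)]
deck [([252.0, 236.0, 84.0, 66.0], 0.77), ([363.0, 344.0, 109.0, 100.0], 0.57)]
wrist {'mtx': [[423.3058, 0.0, 326.8491], [0.0, 423.3058, 242.2792], [0.0, 0.0, 1.0]], 'k1': -0.0333, 'hand_eye': [[1.0, 0.0001, -0.0001, -0.0001], [0.0002, -0.3036, 0.9528, -0.1425], [0.0001, -0.9528, -0.3036, 0.0784], [0.0, 0.0, 0.0, 1.0]]}
tall_foot []
short_foot []
turntable []
dial []
hub []
deck []
1.05 [ 0.58460909 -0.5845984   0.39780423 -0.39777973]
```

View pics/scene0.png

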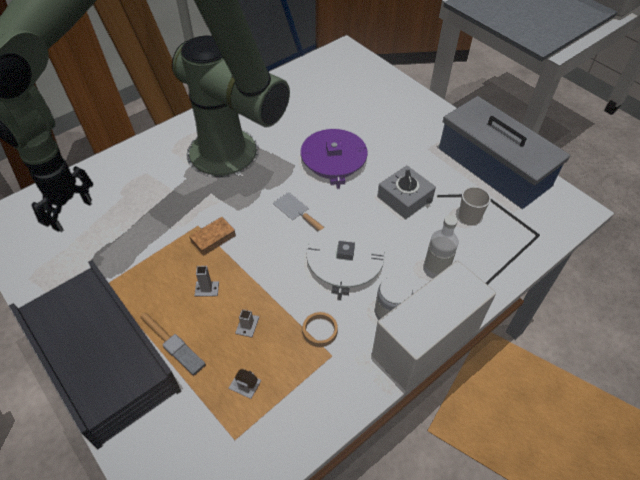

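View pics/side0.png

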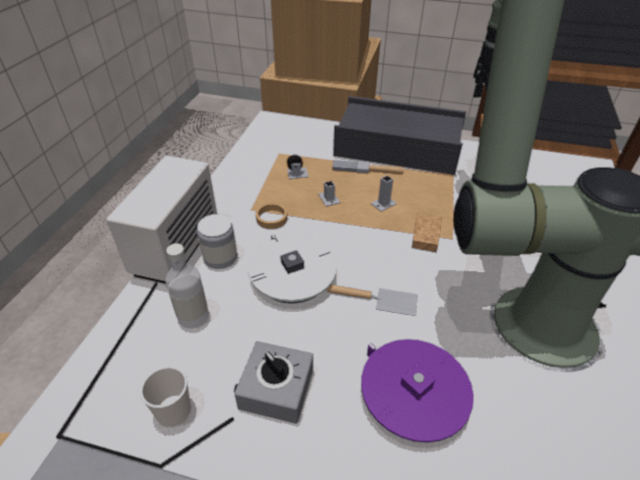

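View pics/wrist0.png

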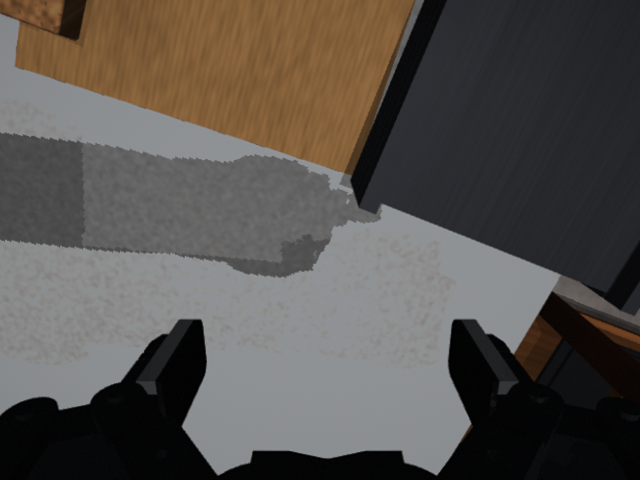

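```bash
cat > h.py <<'E'
from cell import bot
import cv2,numpy as np
from scipy.spatial.transform import Rotation as R
def q2m(q): return R.from_quat(np.array(q)[[1,2,3,0]]).as_matrix()
def m2q(m): return R.from_matrix(m).as_quat()[[3,0,1,2]]
CAL={c:bot.calibration(c) for c in("scene","side","wrist")}
def wristE(pos,q):
    T=np.eye(4);T[:3,:3]=q2m(q);T[:3,3]=pos
    return np.linalg.inv(T@np.array(CAL["wrist"]["hand_eye"]))
def E(c,pose=None):
    return wristE(*pose) if c=="wrist" else np.array(CAL[c]["extrinsics"])
def proj(c,P,pose=None):
    P=np.atleast_2d(P).astype(float);e=E(c,pose)
    p=P@e[:3,:3].T+e[:3,3];n=p[:,:2]/p[:,2:]
    n=n*(1+CAL[c]["k1"]*(n**2).sum(1,keepdims=True))
    K=np.array(CAL[c]["mtx"]);return n@K[:2,:2].T+K[:2,2]
def ray(c,uv,pose=None):
    K=np.array(CAL[c]["mtx"]);k1=CAL[c]["k1"]
    d=(np.array(uv,float)-K[:2,2])/K[[0,1],[0,1]];n=d.copy()
    for _ in range(20): n=d/(1+k1*(n@n))
    e=E(c,pose);r=e[:3,:3].T@np.array([n[0],n[1],1]);o=-e[:3,:3].T@e[:3,3]
    return o,r/np.linalg.norm(r)
def onz(c,uv,z,pose=None):
    o,r=ray(c,uv,pose);return o+r*(z-o[2])/r[2]
def down(a):
    # tool y = -z world; tool x at angle a in world xy
    x=np.array([np.cos(a),np.sin(a),0]);y=np.array([0,0,-1.]);z=np.cross(x,y)
    return m2q(np.stack([x,y,z],1))
def snap(name):
    pose=(np.array(bot.read_position()),np.array(bot.read_tool_rot()))
    im=bot.camera("wrist");cv2.imwrite(f"pics/{name}.png",im[:,:,::-1])
    np.savez(f"pics/{name}.npz",p=pose[0],q=pose[1]);return pose
def load(name):
    d=np.load(f"pics/{name}.npz");return d["p"],d["q"]
E
cat > a.py <<'E'
from h import *
print("tool",q2m(bot.read_tool_rot()).round(3).tolist())
print("tall top s",onz("scene",(203,268),.09),"side",onz("side",(386,178),.09))
print("short top s",onz("scene",(245,314),.055),"side",onz("side",(329,184),.055))
print("hub s",onz("scene",(346,244),.064),"side",onz("side",(292,257),.064))
print("purple s",onz("scene",(334,142),.064),"side",onz("side",(418,377),.064))
print("dial s",onz("scene",(408,178),.09),"side",onz("side",(273,364),.09))
print("can",onz("scene",(395,285),.11),"bottle",onz("scene",(450,222),.21))
print("tape",onz("scene",(320,325),.024))
E
python3 a.py
```

```text
tool [[0.367, -0.0, 0.93], [-0.93, 0.0, 0.367], [-0.0, -1.0, -0.0]]
tall top s [ 0.41154941 -0.31993747  0.09      ] side [ 0.41306312 -0.32136989  0.09      ]
short top s [ 0.56922687 -0.30591909  0.055     ] side [ 0.56735599 -0.29759393  0.055     ]
hub s [0.56934289 0.0226852  0.064     ] side [0.57580437 0.01571878 0.064     ]
purple s [0.24673901 0.25668961 0.064     ] side [0.2549183  0.25000464 0.064     ]
dial s [0.51763723 0.3035074  0.09      ] side [0.51593955 0.31267639 0.09      ]
can [0.76415474 0.00719    0.11      ] bottle [0.75845699 0.18216242 0.21      ]
tape [ 0.69641424 -0.17256552  0.024     ]
```

```bash
python3 - <<'E'
import cv2
for n,(x0,y0,x1,y1) in {"scene":(170,100,450,420),"side":(220,140,500,460)}.items():
    im=cv2.imread(f"pics/{n}0.png")[y0:y1,x0:x1]
    cv2.imwrite(f"pics/{n}0z.png",cv2.resize(im,None,fx=1.87,fy=1.87,interpolation=cv2.INTER_CUBIC))
E
```

```text
(no output)
```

View pics/scene0z.png

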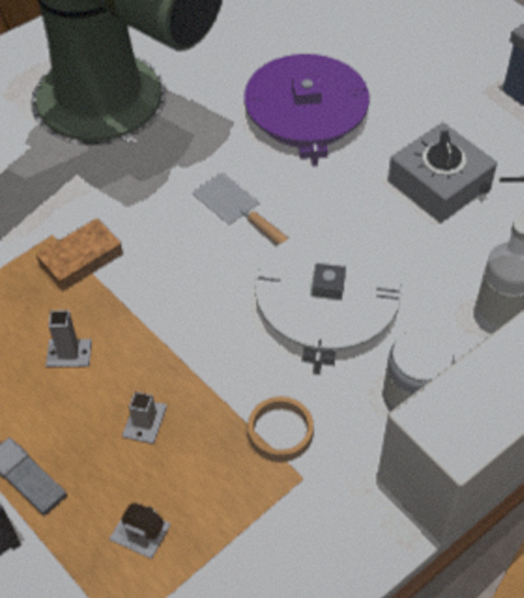

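View pics/side0z.png

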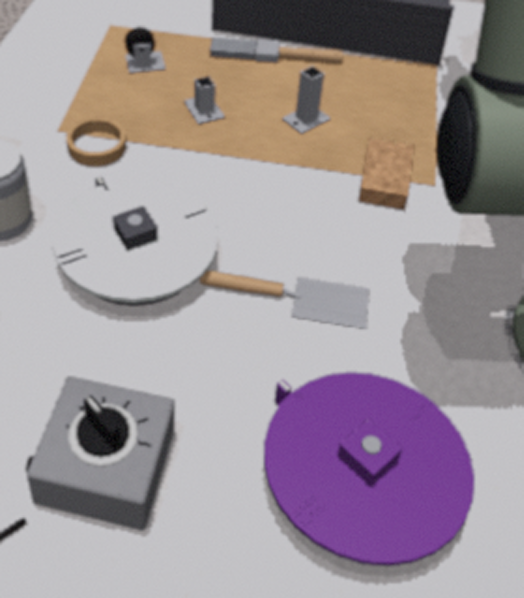

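```bash
cat > a.py <<'E'
from h import *
f=lambda n,u,z:onz(n,(( 170 if n=="scene" else 220)+u[0]/1.87,(100 if n=="scene" else 140)+u[1]/1.87),z)
for n,a,b,nt in(("scene",(268,279),(388,294),(319,352)),("side",(196,213),(73,257),(100,184))):
    A=f(n,a,.04);B=f(n,b,.04);d=A-B;print(n,A,B,(A+B)/2,np.hypot(*d[:2]),np.degrees(np.arctan2(d[1],d[0])), f(n,nt,.036))
sc=[(48,366),(87,366),(91,343),(52,340)]
print("tallplate",[f("scene",p,.0025)[:2].round(3).tolist() for p in sc])
sc=[(124,435),(152,441),(166,408),(137,396)]
print("shortplate",[f("scene",p,.0025)[:2].round(3).tolist() for p in sc])
for p in((.49,-.31,.25),(.57,.02,.27),(.515,.31,.3)):
  for a in np.radians([0,30,-30,-60,-90,-120,150,60,90]):
    j=bot.solve_ik(p,down(a)); print(p,round(np.degrees(a)),None if j is None else np.round(j,2).tolist())
E
python3 a.py
```

```text
scene [ 0.51338292 -0.04425825  0.04      ] [0.64314119 0.07120776 0.04      ] [0.57826206 0.01347475 0.04      ] 0.17369400418633757 -138.33556312467888 [ 0.65278969 -0.06760544  0.036     ]
side [ 0.51036502 -0.03887929  0.04      ] [0.63646423 0.07732034 0.04      ] [0.57341463 0.01922053 0.04      ] 0.1714740868450184 -137.3396260109025 [ 0.65030972 -0.06077824  0.036     ]
tallplate [[0.414, -0.36], [0.448, -0.318], [0.42, -0.293], [0.38, -0.333]]
shortplate [[0.571, -0.34], [0.602, -0.316], [0.573, -0.273], [0.533, -0.292]]
(0.49, -0.31, 0.25) 0 [-0.69, 0.37, -0.08, 1.12, 0.0, 0.88]
(0.49, -0.31, 0.25) 30 [-0.69, 0.37, -0.08, 1.12, 0.0, 0.36]
(0.49, -0.31, 0.25) -30 [-0.69, 0.37, -0.08, 1.12, 0.0, 1.4]
(0.49, -0.31, 0.25) -60 [-0.69, 0.37, -0.08, 1.12, 0.0, 1.93]
(0.49, -0.31, 0.25) -90 [-0.69, 0.37, -0.08, 1.12, 0.0, 2.45]
(0.49, -0.31, 0.25) -120 [-0.69, 0.37, -0.08, 1.12, 0.0, 2.97]
(0.49, -0.31, 0.25) 150 [-0.69, 0.37, -0.08, 1.12, 0.0, -1.74]
(0.49, -0.31, 0.25) 60 [-0.69, 0.37, -0.08, 1.12, 0.0, -0.17]
(0.49, -0.31, 0.25) 90 [-0.69, 0.37, -0.08, 1.12, 0.0, -0.69]
(0.57, 0
[... 367 characters left out ...]
, 0.27) 150 [-0.09, 0.34, -0.07, 1.16, 0.0, -1.14]
(0.57, 0.02, 0.27) 60 [-0.09, 0.34, -0.07, 1.16, 0.0, 0.43]
(0.57, 0.02, 0.27) 90 [-0.09, 0.34, -0.07, 1.16, 0.0, -0.09]
(0.515, 0.31, 0.3) 0 [0.42, 0.39, 0.08, 1.26, 0.0, 1.99]
(0.515, 0.31, 0.3) 30 [0.42, 0.39, 0.08, 1.26, 0.0, 1.47]
(0.515, 0.31, 0.3) -30 [0.42, 0.39, 0.08, 1.26, 0.0, 2.51]
(0.515, 0.31, 0.3) -60 [0.42, 0.39, 0.08, 1.26, 0.0, 3.04]
(0.515, 0.31, 0.3) -90 [0.42, 0.39, 0.08, 1.26, 0.0, -2.72]
(0.515, 0.31, 0.3) -120 [0.42, 0.39, 0.08, 1.26, 0.0, -2.2]
(0.515, 0.31, 0.3) 150 [0.42, 0.39, 0.08, 1.26, 0.0, -0.63]
(0.515, 0.31, 0.3) 60 [0.42, 0.39, 0.08, 1.26, 0.0, 0.94]
(0.515, 0.31, 0.3) 90 [0.42, 0.39, 0.08, 1.26, 0.0, 0.42]
```

```bash
cat > a.py <<'E'
from h import *
t=bot.read_clock()
bot.move_pose([.48,-.33,.23],down(np.radians(90)));print(bot.read_clock()-t);t=bot.read_clock()
p=snap("w1");print(p)
bot.move_pose([.55,.0,.25],down(np.radians(132)));print(bot.read_clock()-t);t=bot.read_clock()
p=snap("w2");print(p,bot.read_ft_force())
E
python3 a.py
```

```text
1.8749999999999998
(array([ 0.4797559 , -0.33032155,  0.22998725]), array([-0.50023656,  0.50023977,  0.49970689, -0.49981654]))
1.3250000000000002
(array([ 0.55012912, -0.00100309,  0.24995243]), array([ 0.287994  , -0.28820487, -0.64559033,  0.64591836])) [-0.15876761  0.17318406 -0.6529319 ]
```

View pics/w1.png

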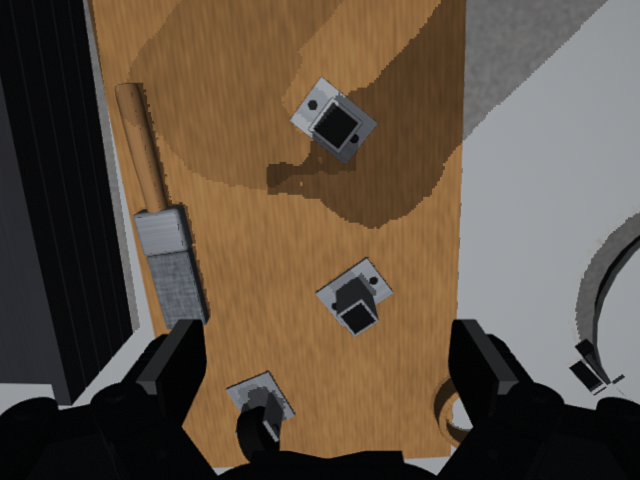

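View pics/w2.png

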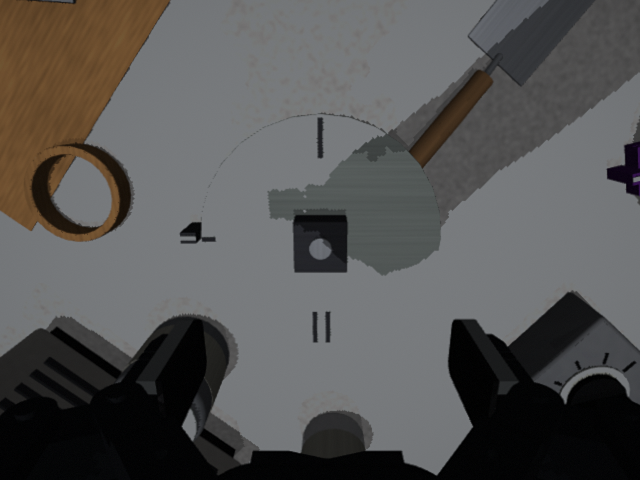

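```bash
python3 - <<'E'
import cv2,numpy as np
a=cv2.imread("pics/w1.png");b=cv2.imread("pics/w2.png")
z=lambda im,x,y,w,h,s:cv2.resize(np.clip(im[y:y+h,x:x+w]*1.3,0,255).astype('uint8'),None,fx=s,fy=s,interpolation=cv2.INTER_CUBIC)
cv2.imwrite("pics/c1.png",np.hstack([z(a,285,70,100,100,4),z(a,305,245,100,100,4)]))
cv2.imwrite("pics/c2.png",z(b,170,100,290,250,2.7))
E
```

```text
(no output)
```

View pics/c1.png

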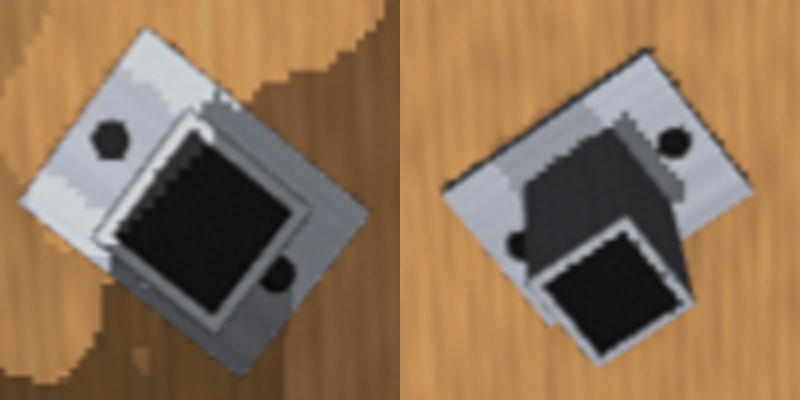

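View pics/c2.png

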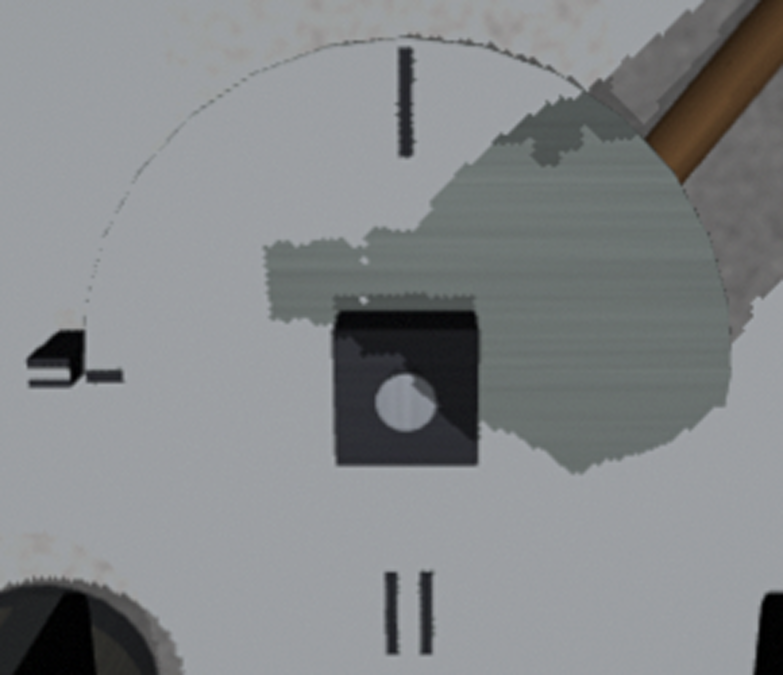

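```bash
cat > fit.py <<'E'
from h import *
from scipy.optimize import least_squares
def px(o,s,pts): return [(o[0]+(u+.5)/s-.5,o[1]+(v+.5)/s-.5) for u,v in pts]
def fit(pose,local,pix,x0):
    L=np.array(local,float);P=np.array(pix)
    def g(v):
        c,s=np.cos(v[2]),np.sin(v[2])
        W=np.stack([v[0]+c*L[:,0]-s*L[:,1],v[1]+s*L[:,0]+c*L[:,1],L[:,2]],1)
        return (proj("wrist",W,pose)-P).ravel()
    r=least_squares(lambda v:g(v),x0,x_scale=[.01,.01,.1])
    return r.x,r.fun.reshape(-1,2)
E
cat > a.py <<'E'
from fit import *
def foot(h,order=None):
    return [(22,30,5),(-22,30,5),(-22,-30,5),(22,-30,5)],[(13,13,h),(-13,13,h),(-13,-13,h),(13,-13,h)]
p1=load("w1");p2=load("w2")
def run(name,h,plate,tube,x0):
    best=None
    for k in range(4):
        for sgn in(1,):
            for m in range(4):
                pl,tb=foot(h)
                pl=np.roll(pl,k,0);tb=np.roll(tb,m,0)
                L=[];Q=[]
                for a,b in list(zip(pl,plate))+list(zip(tb,tube)):
                    if b is not None:L.append(np.array(a)/1000);Q.append(b)
                for y in(50,140):
                    x,f=fit(p1,L,Q,[*x0,np.radians(y)])
                    if best is None or (f**2).sum()<best[0]: best=((f**2).sum(),x,f)
    print(name,best[1][:2],np.degrees(best[1][2]),"rms",np.sqrt(best[0]/len(best[2])));print(best[2].round(1).tolist())
o=(285,70)
run("tall",90,px(o,4,[(146,28),(20,202),(243,376),(370,213)]),px(o,4,[(192,108),(94,236),(216,332),(310,212)]),(.41,-.32))
run("tall'",90,px(o,4,[(146,28),(20,202),(243,376),(370,213)][::-1]),px(o,4,[(192,108),(94,236),(216,332),(310,212)][::-1]),(.41,-.32))
o=(305,245)
P=px(o,4,[(252,50),(43,193),(155,328),(352,192)]);
T=px(o,4,[(226,216),(127,280),(200,366),(294,300)])
run("short",55,P,T,(.57,-.3)); run("short'",55,P[::-1],T[::-1],(.57,-.3))
o=(170,100)
Q=px(o,2.7,[(334,329),(478,329),(479,465),(336,465),(405,48),(405,156),(409,572),(410,655),(123,376)])
for nm,idx in(("hub",range(4)),("marks",range(4,9)),("all",range(9))):
    L=np.array([(22,22,64),(22,-22,64),(-22,-22,64),(-22,22,64),(102,0,40),(70,0,40),(-70,0,40),(-102,0,40),(90,0,40)],float)/1000
    L[8]=(0,.0915,.04)
    i=list(idx)
    if nm!="hub": i=[j for j in i if j!=8]
    x,f=fit(p2,L[i],np.array(Q)[i],[.573,.016,np.radians(-138)]);print(nm,x[:2],np.degrees(x[2]),f.round(1).tolist())
E
python3 a.py
```

```text
tall [ 0.41354564 -0.32485106] 141.9817659721507 rms 1.0969170719276238
[[0.1, -0.6], [-0.6, -0.0], [-0.4, 0.8], [0.7, -0.0], [-0.6, -0.9], [-0.9, 0.4], [0.1, 1.4], [1.6, -0.8]]
tall' [ 0.41418954 -0.32499306] 137.5928807697478 rms 46.798373991189635
[[-35.5, 43.1], [31.9, -36.5], [34.8, -44.2], [-32.1, 40.7], [-55.3, 5.2], [-2.3, 2.6], [55.5, -3.5], [1.4, -0.0]]
short [ 0.56985047 -0.30458093] 36.82789927184179 rms 0.9535280853677712
[[-0.9, 0.1], [-0.4, 0.2], [-1.0, -0.5], [0.8, -0.4], [0.4, -0.9], [-0.2, 0.2], [-0.3, 0.7], [1.4, 0.7]]
short' [ 0.57074726 -0.30443424] 212.30314774445128 rms 36.40778249177345
[[-22.8, -33.5], [-28.2, -35.5], [24.3, 33.2], [25.7, 38.8], [1.2, 3.2], [8.8, -37.1], [0.3, -0.4], [-8.3, 38.8]]
hub [0.57744853 0.01611957] -137.90643481247042 [[-0.7, -0.3], [0.8, -0.4], [-0.2, 0.3], [0.0, 0.5]]
marks [0.57785878 0.01628102] -137.86580594933133 [[-0.2, -0.1], [0.2, 0.3], [0.0, -0.0], [-0.1, -0.3]]
all [0.57764447 0.01619845] -137.86405324505728 [[-0.8, -0.0], [0.7, -0.2], [-0.2, 0.5], [-0.0, 0.7], [-0.1, -0.3], [0.3, 0.0], [0.1, -0.2], [0.0, -0.5]]
```

```bash
cat > a.py <<'E'
from h import *
t=bot.read_clock()
x,y,a=.4135,-.3249,np.radians(51.98)
bot.move_pose([x,y,.14],down(a))
bot.move_linear([x,y,.053],speed=.15)
print(bot.read_ft_force(),bot.read_position())
bot.set_gripper(0.0,40)
print(bot.read_gripper_width()*85,bot.read_ft_force(),bot.read_position())
bot.move_linear([x,y,.17],speed=.2)
p=snap("w3");print(bot.read_ft_force(),p[0],bot.read_clock())
E
python3 a.py
```

```text
[-0.93847576 -0.22614352  0.90385008] [ 0.41423078 -0.32494148  0.0536086 ]
25.231373034513236 [-1.98580823 -0.80145858  4.23739887] [ 0.41362155 -0.32528971  0.05346129]
[-0.62432352  0.63215436 -3.20615135] [ 0.41276387 -0.32405834  0.16865208] 7.775
```

View pics/w3.png

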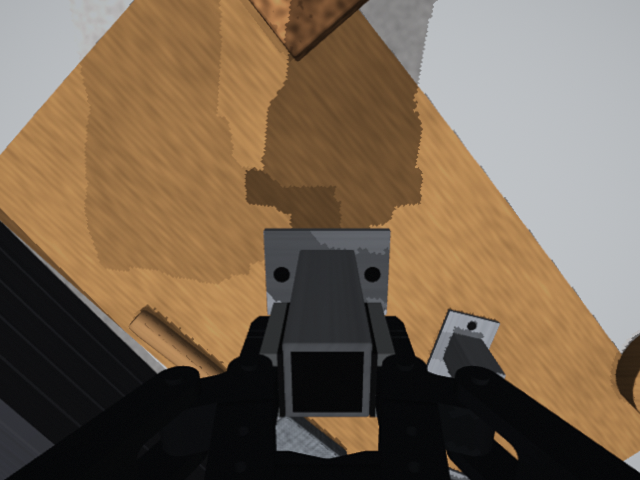

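```bash
cat > place.py <<'E'
from h import *
C=np.array([.57764,.0162]);PH=np.radians(-137.86);U=np.array([np.cos(PH),np.sin(PH)])
def st(s): print(s,"t",round(bot.read_clock(),2),"F",np.round(bot.read_ft_force(),2),"rel r/t",rel(),"z",round(bot.read_position()[2],4))
def rel():
    d=np.array(bot.read_position())[:2]-C; return (np.array([d@U,d@np.array([-U[1],U[0]])])*1000).round(1).tolist()
E
cat > a.py <<'E'
from place import *
# in-hand radial offset from w3
p,q=load("w3"); T=q2m(q)
e=onz("wrist",(327,229.5),p[2]-.0535+.005,(p,q)); print("edge tool",T.T@(e-p))
e=[T.T@(onz("wrist",u,p[2]-.0535+.005,(p,q))-p) for u in((264,230),(390,229))];print(e)
a=PH-np.pi/2
r=.050
P=lambda r,z:[*(C+U*r),z]
bot.move_pose(P(r,.16),down(a)); bot.wait(.1);st("above")
bot.move_linear(P(r,.104),speed=.1);bot.wait(.3);st("hover")
snap("w4")
E
python3 a.py
```

```text
edge tool [0.00069984 0.04855239 0.02287701]
[array([-0.02889019,  0.04853966,  0.0226383 ]), array([0.03027152, 0.04856513, 0.02312477])]
above t 9.13 F [ 0.5   0.17 -3.69] rel r/t [50.9, 1.0] z 0.1599
hover t 10.14 F [-0.21  0.53 -3.96] rel r/t [49.7, 0.3] z 0.1046
```

View pics/w4.png

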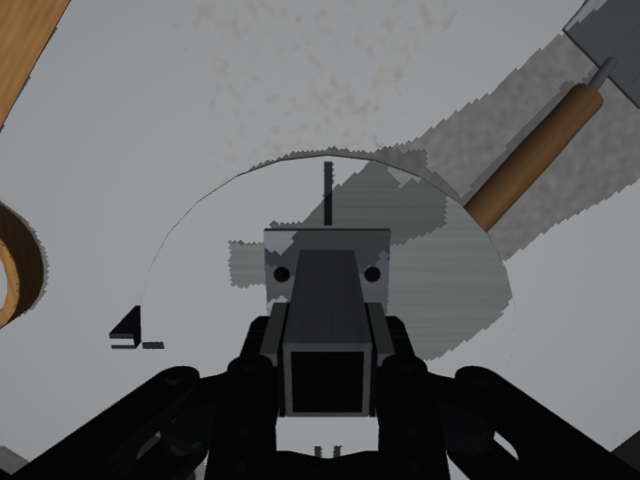

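```bash
cat > a.py <<'E'
from place import *
P=lambda r,z:[*(C+U*r),z]
h=bot.move_linear(P(.048,.090),speed=.02,until_force=2.5);print(h);st("down")
z=bot.read_position()[2]
bot.wait(.2);st("settled")
snap("w5")
E
python3 a.py
```

```text
True
down t 10.74 F [-0.37 -0.79  3.92] rel r/t [48.5, 0.1] z 0.0935
settled t 10.94 F [-0.62  0.62  5.64] rel r/t [48.6, 0.1] z 0.0934
```

```bash
cat > a.py <<'E'
from place import *
P=lambda r,z:[*(C+U*r),z]
bot.move_linear(P(.0485,.0938),speed=.02);bot.wait(.15);st("relieved")
h=bot.move_linear(P(.038,.0938),speed=.012,until_force=3.0);print(h);st("in")
bot.wait(.2);st("settled")
snap("w5")
E
python3 a.py
```

```text
relieved t 11.39 F [ 1.17 -0.15 -1.88] rel r/t [48.6, -0.2] z 0.0935
True
in t 11.93 F [-0.66 -0.67  5.49] rel r/t [43.9, -0.4] z 0.0935
settled t 12.13 F [-1.57 -0.81  5.79] rel r/t [43.9, -0.4] z 0.0935
```

View pics/w5.png

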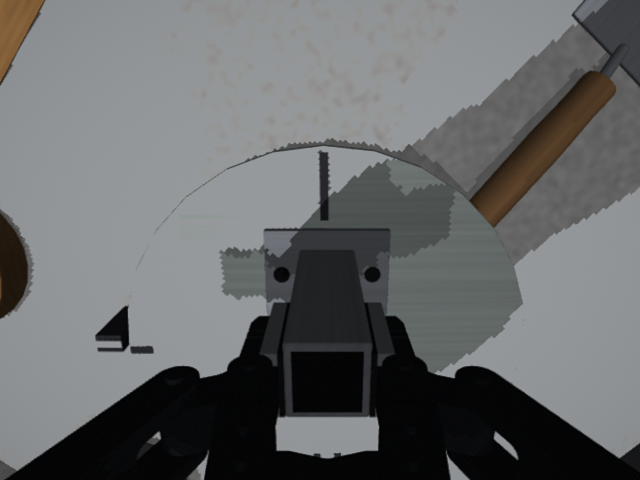

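```bash
python3 - <<'E'
import cv2,numpy as np
z=lambda im,x,y,w,h,s:cv2.resize(np.clip(im[y:y+h,x:x+w]*1.3,0,255).astype('uint8'),None,fx=s,fy=s,interpolation=cv2.INTER_CUBIC)
for n in("w4","w5"):
    a=cv2.imread(f"pics/{n}.png")
    cv2.imwrite(f"pics/{n}z.png",z(a,90,140,310,220,2.5))
E
python3 -c "
from h import *
for n in('w2','w4','w5'):
    p,q=load(n);m=q2m(q);print(n,p,np.degrees(np.arctan2(m[1,0],m[0,0])),m[2].round(4))"
```

```text
w2 [ 0.55012912 -0.00100309  0.24995243] 131.91249750583057 [-5.e-04 -1.e+00  3.e-04]
w4 [ 0.54098419 -0.01737477  0.10457165] 132.14315605763915 [-8.e-04 -1.e+00 -7.e-04]
w5 [ 0.54482352 -0.01300407  0.09350524] 132.12996225804886 [ 0.0028 -1.      0.0037]
```

View pics/w4z.png

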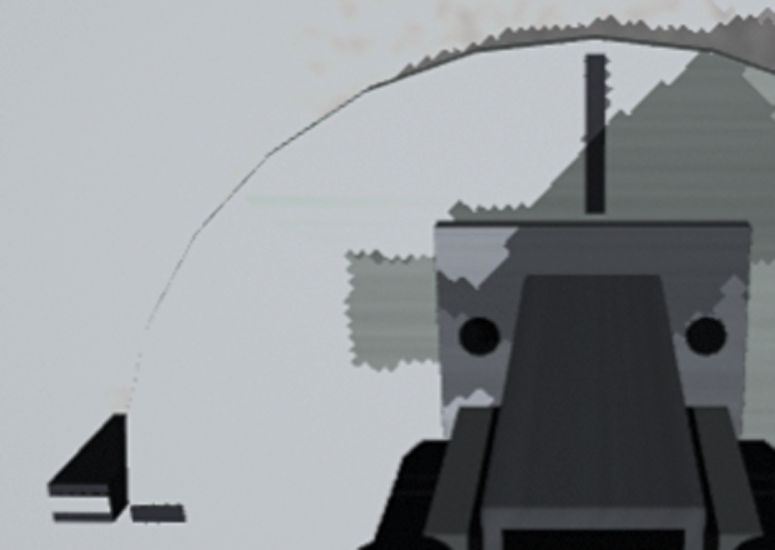

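View pics/w5z.png

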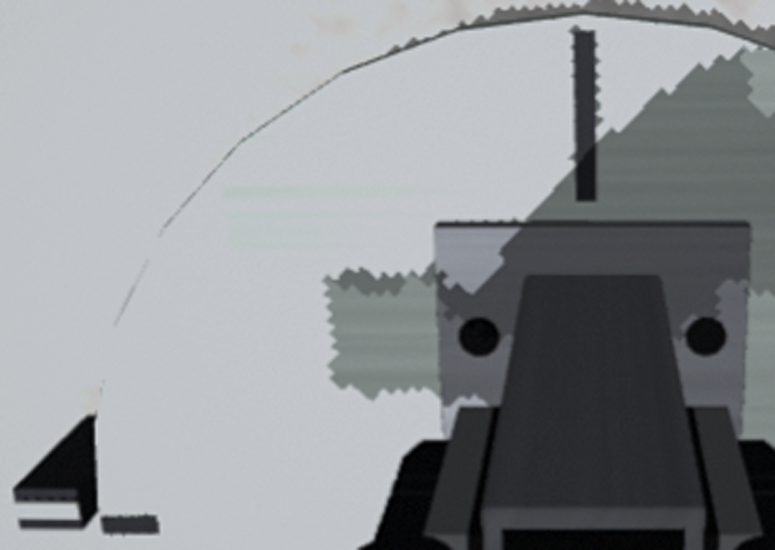

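```bash
cat > a.py <<'E'
from place import *
from fit import px
for n,pts in(("w4",[(595,55),(595,213),(132,513),(185,514)]),("w5",[(583,31),(586,200),(102,523),(158,525)])):
    ps=load(n)
    X=[onz("wrist",u,.04,ps) for u in px((90,140),2.5,pts)]
    for x in X:
        d=x[:2]-C; print(n,np.hypot(*d)*1000,np.degrees(np.arctan2(d[1],d[0])))
    for i in(0,2):
        d=X[i]-X[i+1];print("dir",np.degrees(np.arctan2(d[1],d[0])))
E
python3 a.py
```

```text
w4 101.71675837135365 -137.8179870655
w4 69.97699199402955 -137.81778656753457
w4 104.03235060494785 -47.96200268887761
w4 92.0101301571597 -47.87756252789794
dir -137.81842910544313
dir -48.608218869317774
w5 101.84209294210889 -137.06701713324256
w5 70.02580372205054 -137.10284479774432
w5 104.18195233288391 -47.47245702300864
w5 92.17637406364429 -47.16932304989164
dir -136.98816261448394
dir -49.79831832327174
```

```bash
cat > a.py <<'E'
from place import *
V=np.array([-U[1],U[0]])
def P(r,z,deg=0,t=0):
    b=np.radians(deg);c,s=np.cos(b),np.sin(b);d=U*r+V*t
    return [C[0]+c*d[0]-s*d[1],C[1]+s*d[0]+c*d[1],z]
def Q(deg): return down(PH-np.pi/2+np.radians(deg))
dg=.73
bot.move_linear(P(.0445,.096),speed=.03)
bot.move_linear(P(.046,.096,dg),speed=.03,rotation=Q(dg));bot.wait(.3);st("lifted")
h=bot.move_linear(P(.046,.0925,dg),speed=.01,until_force=1.5);print(h);st("down");bot.wait(.2);st("settled")
snap("w6")
E
python3 a.py
```

```text
lifted t 13.01 F [ 1.52  1.43 -2.99] rel r/t [45.9, 0.6] z 0.096
True
down t 13.33 F [ 0.19 -0.87  5.97] rel r/t [45.9, 0.8] z 0.0934
settled t 13.53 F [-0.32 -0.45  6.17] rel r/t [45.9, 0.8] z 0.0934
```

View pics/w6.png

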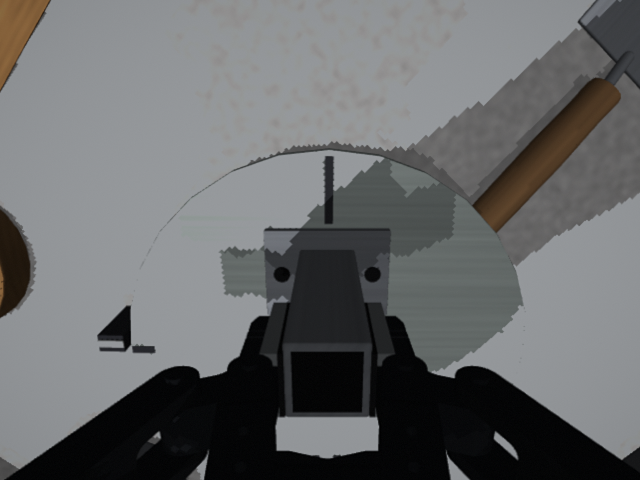

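```bash
cat > pl.py <<'E'
from place import *
V=np.array([-U[1],U[0]])
def P(r,z,deg=0,t=0):
    b=np.radians(deg);c,s=np.cos(b),np.sin(b);d=U*r+V*t
    return [C[0]+c*d[0]-s*d[1],C[1]+s*d[0]+c*d[1],z]
def Q(deg): return down(PH-np.pi/2+np.radians(deg))
def FU(): f=np.array(bot.read_ft_force());return (round(float(f[:2]@U),2),round(float(f[:2]@V),2),round(float(f[2]),2))
E
cat > a.py <<'E'
from pl import *
dg=.73
bot.move_linear(P(.0459,.0942,dg),speed=.02);bot.wait(.15);print(rel(),FU())
for r in (.0450,.0443,.0438,.0434,.0430,.0426,.0422,.0418):
    bot.move_linear(P(r,.0942,dg),speed=.02);bot.wait(.08);f=[FU() for _ in range(3)];f=np.mean(f,0);print(r,rel(),f.round(2),round(bot.read_position()[2],4))
    if f[0]>2.5: break
snap("w7");print(bot.read_clock())
E
python3 a.py
```

```text
[46.2, 0.2] (-0.59, 0.78, -2.44)
0.045 [45.0, 0.5] [-0.7  -0.01 -3.74] 0.0941
0.0443 [44.3, 0.6] [-0.02  0.26 -2.94] 0.0942
0.0438 [43.8, 0.6] [-0.12  0.33 -2.76] 0.0942
0.0434 [43.7, 0.6] [ 1.38 -0.17 -2.64] 0.0942
0.043 [43.6, 0.5] [ 2.98  0.3  -0.65] 0.0942
15.7167
```

View pics/w7.png

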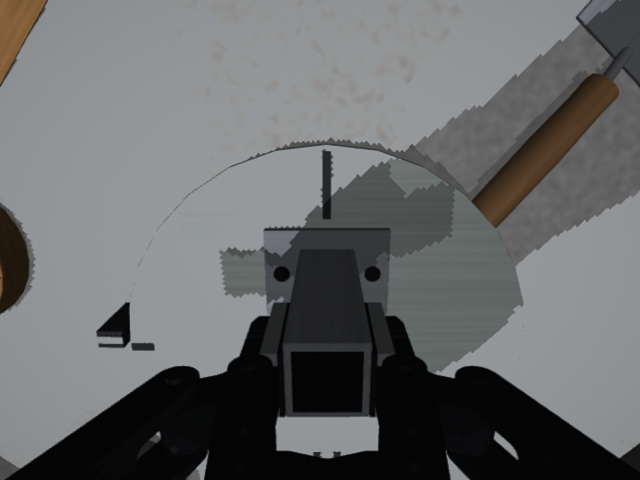

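```bash
cat > a.py <<'E'
from pl import *
m=lambda:np.mean([FU() for _ in range(3)],0).round(2)
bot.move_linear(P(.0430,.0942,0),speed=.01,rotation=Q(0));bot.wait(.1);print("rot",rel(),m())
for z in (.0940,.0938,.0936,.0934,.0932,.0930):
    bot.move_linear(P(.0432,z),speed=.02);bot.wait(.06);f=m();print(z,rel(),f,round(bot.read_position()[2],4))
    if f[2]>-.5: break
snap("w8");print(bot.read_clock())
E
python3 a.py
```

```text
rot [43.6, -0.1] [ 6.08 -0.36 -0.96]
0.094 [43.6, -0.1] [ 4.61  0.26 -1.02] 0.0939
0.0938 [43.6, -0.1] [ 4.33 -0.21 -0.98] 0.0938
0.0936 [43.6, -0.1] [ 5.25 -0.08 -0.19] 0.0936
17.0417
```

View pics/w8.png

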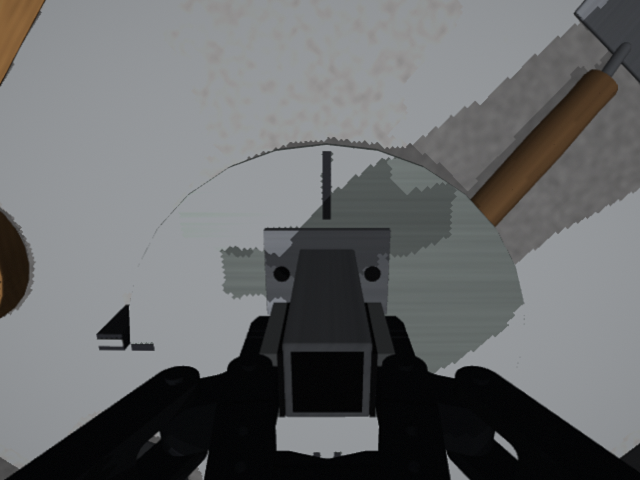

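```bash
cat > a.py <<'E'
from pl import *
m=lambda:np.mean([FU() for _ in range(3)],0).round(2)
bot.move_linear(P(.0434,.0934),speed=.02);bot.wait(.1);print(rel(),m(),bot.read_position()[2])
bot.set_gripper(.5);print(bot.read_gripper_width(),m(),rel(),bot.read_clock())
bot.move_linear(P(.0434,.19),speed=.2)
bot.move_pose([.54,-.02,.25],down(np.radians(132.14)));bot.wait(.1)
snap("w9");print(bot.read_clock())
E
python3 a.py
```

```text
[43.6, -0.0] [ 5.13 -0.31 -0.13] 0.09356080177396131
0.5032892236864394 [-0.08  0.35 -0.16] [42.4, 0.4] 17.7
18.8333
```

View pics/w9.png

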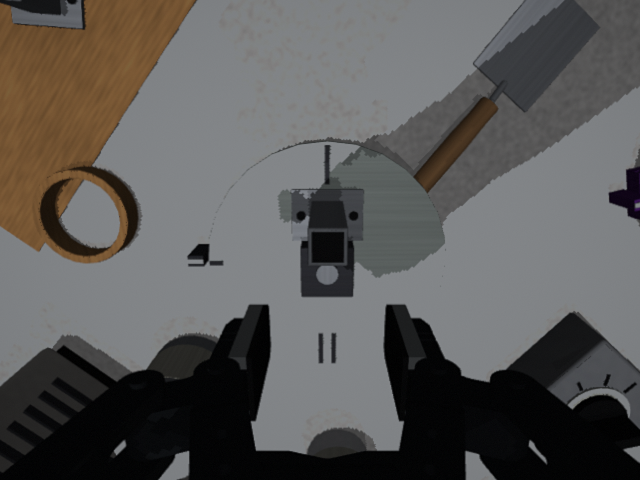

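```bash
cat > a.py <<'E'
from pl import *
x,y,a=.5699,-.3046,np.radians(126.83)
bot.set_gripper(.75)
bot.move_pose([x,y,.11],down(a));bot.wait(.1)
print(bot.read_position())
bot.move_linear([x,y,.023],speed=.12)
bot.set_gripper(0.0,40)
print(bot.read_gripper_width()*85,bot.read_ft_force(),bot.read_position())
bot.move_linear([x,y,.2],speed=.25)
bot.move_pose(P(-.047,.2),Q(0));bot.wait(.1)
bot.move_linear(P(-.047,.085),speed=.12);bot.wait(.3)
print(rel(),FU(),bot.read_position()[2],bot.read_clock())
snap("w10")
E
python3 a.py
```

```text
[ 0.57081489 -0.30330834  0.11116974]
25.205924812958866 [0.20309218 0.23812169 4.59205108] [ 0.5704574  -0.30491233  0.02390003]
[-47.2, 0.2] (0.57, -0.18, -3.48) 0.08552162124390694 25.4833
```

View pics/w10.png

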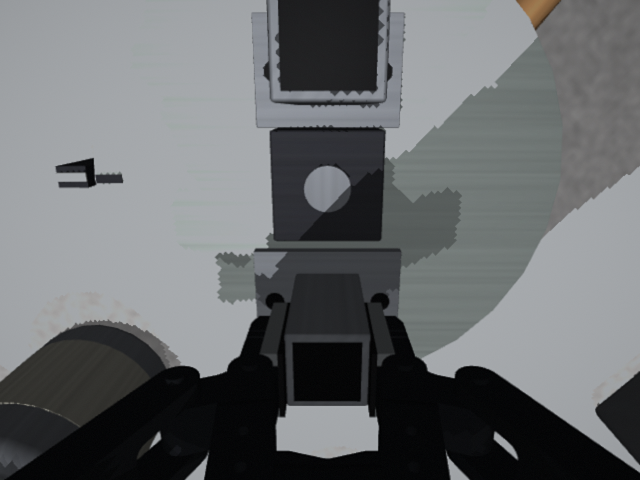

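```bash
cat > a.py <<'E'
from pl import *
m=lambda:np.mean([FU() for _ in range(3)],0).round(2)
ps=load("w10");T=q2m(ps[1]);e=onz("wrist",(327,249.5),ps[0][2]-.0239+.005,ps);print("edge tool",T.T@(e-ps[0]))
print(bot.move_linear(P(-.047,.0650),speed=.04,until_force=4));bot.wait(.2);print(rel(),m(),bot.read_position()[2])
b=m()
for r in (.0455,.0447,.0441,.0437,.0433,.0429,.0425,.0421):
    bot.move_linear(P(-r,.0650),speed=.02);bot.wait(.06);f=m();print(r,rel(),f,round(bot.read_position()[2],4))
    if f[0]<b[0]-2: break
print(r);snap("w11");print(bot.read_clock())
E
python3 a.py
```

```text
edge tool [-7.35962268e-05  1.88856792e-02  2.25638478e-02]
True
[-46.4, -0.6] [0.09 0.52 4.7 ] 0.06389639079933102
0.0455 [-45.0, -0.5] [ 0.54  0.31 -3.18] 0.0643
0.0447 [-44.6, -0.1] [ 0.06  0.95 -2.33] 0.0648
0.0441 [-44.1, 0.0] [ 0.6   1.57 -2.62] 0.065
0.0437 [-43.8, 0.0] [-0.63 -0.25 -2.68] 0.0651
0.0433 [-43.7, 0.0] [-1.15  0.25 -2.24] 0.0651
0.0429 [-43.6, 0.1] [-4.56 -0.45 -3.52] 0.0652
0.0429
28.1833
```

View pics/w11.png

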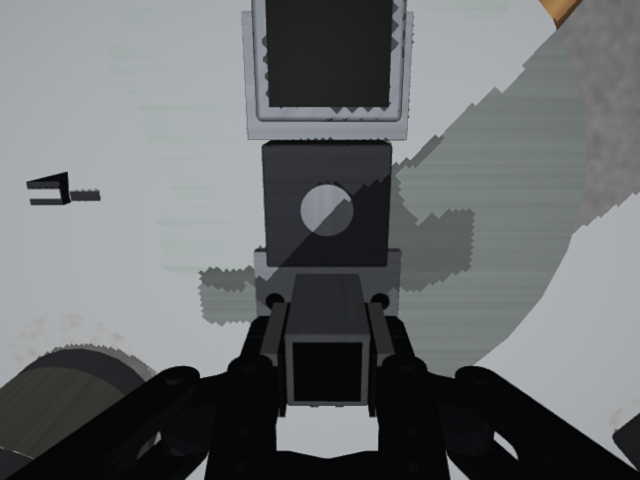

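```bash
cat > a.py <<'E'
from pl import *
m=lambda:np.mean([FU() for _ in range(4)],0).round(2)
for z in (.0647,.0644,.0642,.0640,.0638,.0636):
    bot.move_linear(P(-.0431,z),speed=.02);bot.wait(.08);f=m();print(z,rel(),f,round(bot.read_position()[2],4))
    if f[2]>-.5: break
bot.move_linear(P(-.0432,z),speed=.02);bot.wait(.1);print(rel(),m(),bot.read_position()[2])
bot.set_gripper(.5);print(bot.read_gripper_width(),m(),rel(),bot.read_position()[2],bot.read_clock())
bot.move_linear(P(-.0432,.2),speed=.15)
bot.move_pose([.54,-.02,.27],down(np.radians(132.14)));bot.wait(.1)
snap("w12");print(bot.read_clock())
E
python3 a.py
```

```text
0.0647 [-43.7, 0.1] [-5.57 -1.44 -1.45] 0.0651
0.0644 [-43.7, 0.2] [-5.24 -0.88 -0.23] 0.0649
[-43.7, 0.2] [-4.08 -1.57  1.22] 0.06486579635053916
0.4970877949864824 [-0.28  0.34  1.09] [-42.2, -0.0] 0.06415765229270323 29.5083
31.25
```

View pics/w12.png

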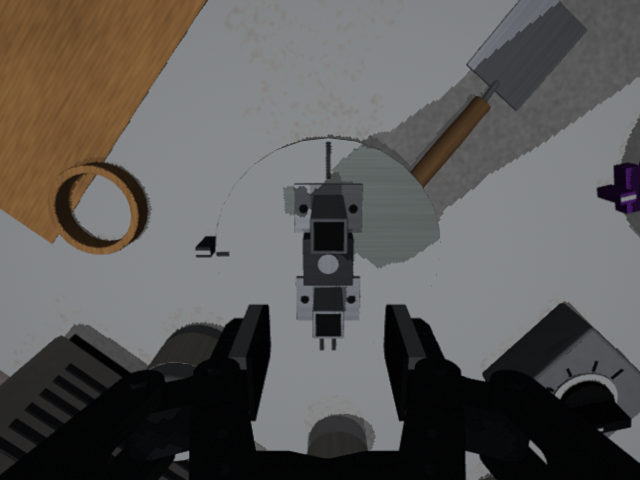

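```bash
python3 - <<'E'
import cv2,numpy as np
a=cv2.imread("pics/w12.png")
cv2.imwrite("pics/w12z.png",cv2.resize(np.clip(a[130:360,190:450]*1.4,0,255).astype('uint8'),None,fx=3,fy=2.6,interpolation=cv2.INTER_CUBIC) if 0 else cv2.resize(np.clip(a[170:350,260:400]*1.5,0,255).astype('uint8'),None,fx=3.3,fy=3.3,interpolation=cv2.INTER_CUBIC))
E
```

```text
(no output)
```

View pics/w12z.png

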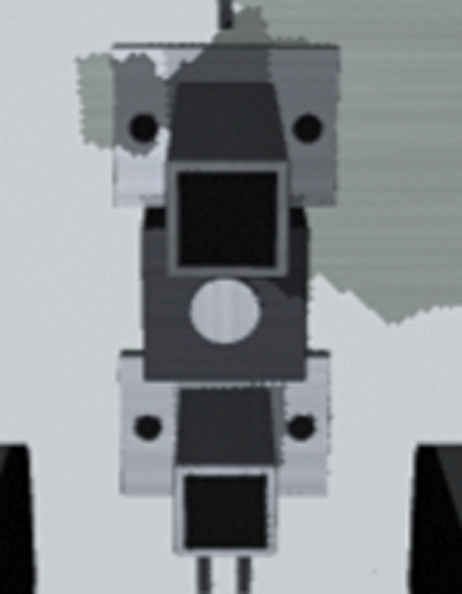

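```bash
cat > a.py <<'E'
from pl import *
from fit import px
ps=load("w12")
for nm,u in(("tall outL",(113,46)),("tall outR",(340,47)),("tall inL",(113,206)),("tall inR",(337,206)),("sh inL",(121,355)),("sh inR",(329,355)),("sh outL",(121,494)),("sh outR",(327,494))):
    d=onz("wrist",px((260,170),3.3,[u])[0],.045,ps)[:2]-C;print(nm,(np.array([d@U,d@V])*1000).round(1))
for u in((327,142),(328,178),(230,253.5),(217,253)):
    d=onz("wrist",u,.04,ps)[:2]-C;print(np.hypot(*d)*1000,np.degrees(np.arctan2(*d[::-1]))+137.86)
for a in np.radians([0,45,90,132]):
    print(bot.solve_ik([.515,.29,.25],down(a)))
E
python3 a.py
```

```text
tall outL [66.2 29.7]
tall outR [ 65.9 -30.2]
tall inL [22.3 30.7]
tall inR [ 22.3 -30.5]
sh inL [-21.6  29.4]
sh inR [-21.6 -29.4]
sh outL [-65.4  30.4]
sh outR [-65.4 -29.9]
101.23139083076255 0.4868354259486125
70.27185373999514 -0.03150521839404519
90.94365840886654 89.95138357061052
103.0345615331647 89.68636003264271
[ 0.38799934  0.39208487 -0.04726615  1.13144531  0.          1.95879567]
[ 0.38799934  0.39208487 -0.04726615  1.13144531  0.          1.1733975 ]
[ 0.38799934  0.39208487 -0.04726615  1.13144531  0.          0.38799934]
[ 0.38799934  0.39208487 -0.04726615  1.13144531  0.         -0.34503894]
```

```bash
cat > a.py <<'E'
from pl import *
bot.move_pose([.46,.305,.25],down(np.radians(90)));bot.wait(.1)
snap("w13");print(bot.read_clock())
import cv2
a=cv2.imread("pics/w13.png");print(a.shape)
E
python3 a.py
```

```text
32.6667
(480, 640, 3)
```

View pics/w13.png

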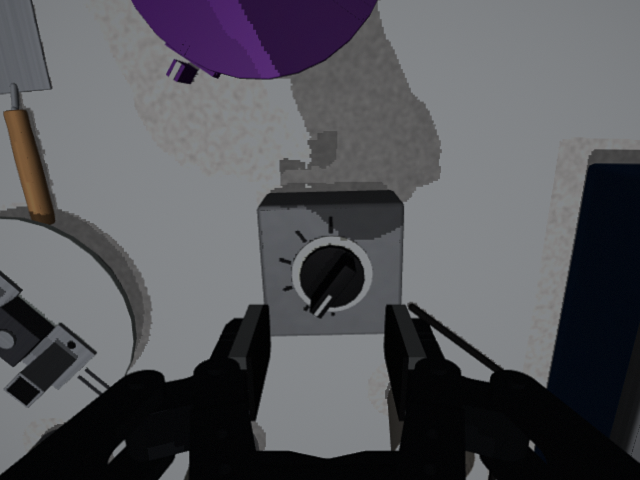

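```bash
python3 - <<'E'
import cv2,numpy as np
a=cv2.imread("pics/w13.png")
cv2.imwrite("pics/w13z.png",cv2.resize(np.clip(a[200:340,260:410]*1.6,0,255).astype('uint8'),None,fx=4,fy=4,interpolation=cv2.INTER_CUBIC))
E
```

```text
(no output)
```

View pics/w13z.png

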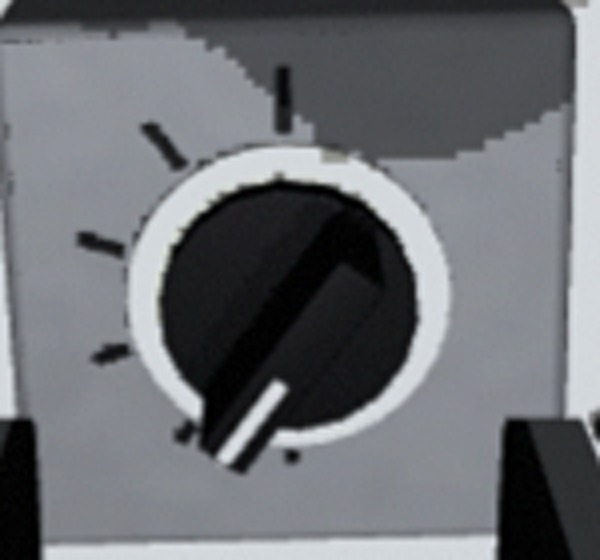

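```bash
cat > a.py <<'E'
from pl import *
from fit import px
ps=load("w13");o=(260,200)
g=lambda u,z:onz("wrist",px(o,4,[u])[0],z,ps)[:2]
cb=g((291.3,365.8),.098);cd=g((289,305),.07);cr=g((289,297),.06);print(cb,cd,cr)
a=g((220.5,458),.098);b=g((362,273.5),.098);d=a-b;print("bar len",np.hypot(*d)*1000,"ang",np.degrees(np.arctan2(d[1],d[0])))
a=g((200,446),.098);b=g((342,262),.098);d=a-b;print(np.degrees(np.arctan2(d[1],d[0])))
a=g((228,462),.098);b=g((281,382),.098);d=a-b;print("white",np.degrees(np.arctan2(d[1],d[0])))
for t in((292,456),(187,432),(110,354),(100,244),(163,145),(283,98)):
    d=g(t,.06)-cb;print(np.hypot(*d)*1000,np.degrees(np.arctan2(d[1],d[0])))
print([g(u,.06).round(4).tolist() for u in((0,22),(575,15),(560,536),(40,540))])
E
python3 a.py
```

```text
[0.51605137 0.30881385] [0.51506404 0.30868688] [0.51732525 0.30880417]
bar len 46.538869170667255 ang -35.02298355146488
-35.39681040419097
white -31.15465357054347
38.54851584889239 1.1055919601411641
39.47205267895379 -33.950307398874315
40.794527307964316 -69.4275449607171
40.94875308041495 -105.09504335732287
41.38828258497007 -141.20224580464708
42.230320209170564 -178.17872388269728
[[0.458, 0.2507], [0.4567, 0.366], [0.5744, 0.3691], [0.5753, 0.2537]]
```

```bash
cat > a.py <<'E'
from pl import *
D=[.5158,.3088];a=np.radians(235)
j=bot.solve_ik([*D,.14],down(a));print(np.round(j,2))
if j[5]<0:
    bot.goto_joints(j)
    bot.wait(.15);print(bot.read_position())
    print(bot.move_linear([*D,.075],speed=.08,until_force=8));bot.wait(.1)
    bot.set_gripper(0.0,30);bot.wait(.1)
    print(bot.read_gripper_width()*85,np.round(bot.read_ft_force(),2),np.round(bot.read_moment(),3),bot.read_position())
    m=q2m(bot.read_tool_rot());print(np.degrees(np.arctan2(m[1,0],m[0,0])),np.round(bot.read_joint_positions(),3))
    snap("w14");print(bot.read_clock())
E
python3 a.py
```

```text
[ 0.42  0.49 -0.18  0.9   0.   -2.11]
[0.51583297 0.30883457 0.14018127]
False
10.160192154113945 [-1.41 -1.37  5.26] [-0.218  0.313 -0.024] [0.51591259 0.30874445 0.0754551 ]
-125.00193926651588 [ 0.417  0.559 -0.255  0.756 -0.    -2.114]
36.6083
```

View pics/w14.png

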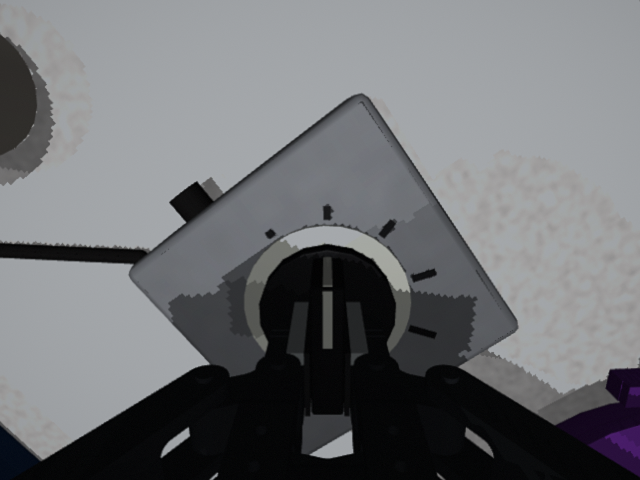

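```bash
cat > a.py <<'E'
from pl import *
j0=np.array(bot.read_joint_positions())
def step(d):
    j=j0.copy();j[5]+=np.radians(d);bot.goto_joints(j);bot.wait(.05)
    m=q2m(bot.read_tool_rot());print(d,round(np.degrees(np.arctan2(m[1,0],m[0,0])),2),"M",np.round(bot.read_moment(),3),"F",np.round(bot.read_ft_force(),1))
for d in(10,20,28,36): step(d)
bot.wait(.15);snap("w15");print(bot.read_clock())
E
python3 a.py
```

```text
10 -134.82 M [-0.021  0.078  0.047] F [-1.  -0.8  1.6]
20 -144.77 M [ 0.092 -0.012 -0.052] F [-0.1  0.2  0.3]
28 -152.75 M [ 0.184 -0.165 -0.068] F [0.5 0.7 1.6]
36 -160.73 M [ 0.351 -0.371  0.009] F [ 2.1  1.1 -0.5]
38.1083
```

View pics/w15.png

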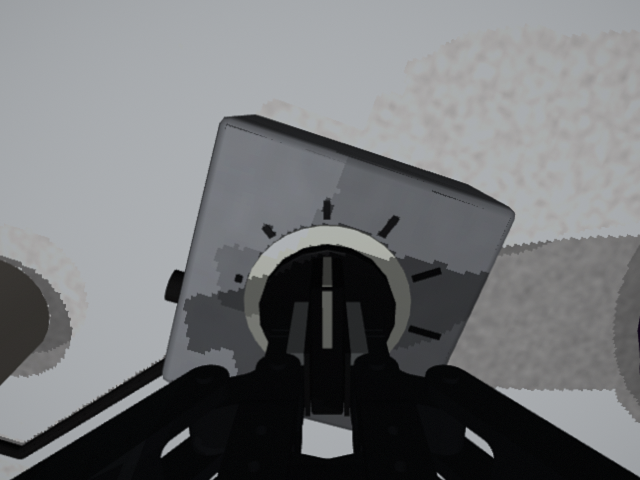

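```bash
cat > a.py <<'E'
from pl import *
j0=np.array(bot.read_joint_positions());j0[5]=-2.114
def step(d):
    j=j0.copy();j[5]+=np.radians(d);bot.goto_joints(j);bot.wait(.05)
    m=q2m(bot.read_tool_rot());print(d,round(np.degrees(np.arctan2(m[1,0],m[0,0])),2),"M",np.round(bot.read_moment(),3),"F",np.round(bot.read_ft_force(),1))
for d in(46,56,64,72): step(d)
bot.wait(.3)
for d in(82,92,100,106.5): step(d)
bot.wait(.2);snap("w16");print(bot.read_clock())
E
python3 a.py
```

```text
46 -170.79 M [ 0.318 -0.49   0.089] F [ 2.   1.2 -1. ]
56 179.23 M [ 0.435 -0.655 -0.061] F [ 2.9  2.9 -2. ]
64 171.25 M [ 0.438 -0.883 -0.086] F [ 4.3  2.1 -2.6]
72 163.3 M [ 0.387 -1.043  0.026] F [ 4.9  2.1 -3. ]
82 153.31 M [ 0.359 -1.042  0.129] F [ 5.5  1.9 -2.7]
92 143.29 M [ 0.349 -1.128 -0.05 ] F [ 5.5  2.1 -3.3]
100 135.28 M [ 0.327 -1.192 -0.03 ] F [ 5.7  1.6 -3.9]
106.5 128.79 M [ 0.259 -1.166  0.036] F [ 5.4  1.2 -4.8]
41.25
```

View pics/w16.png

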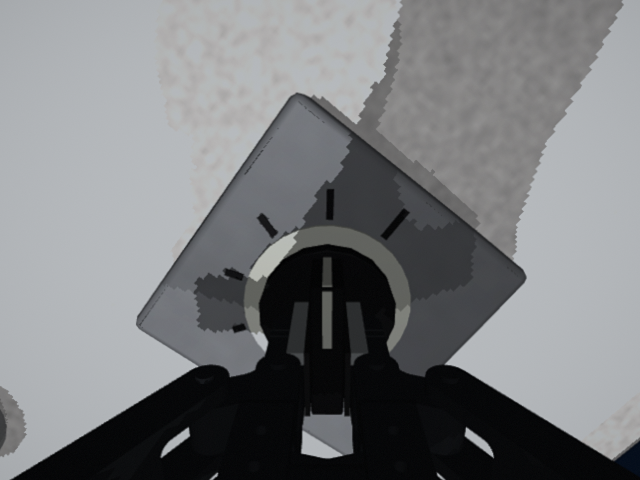

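```bash
cat > a.py <<'E'
from pl import *
p=np.array(bot.read_position())
bot.set_gripper(.4);bot.wait(.1);print(bot.read_position(),np.round(bot.read_ft_force(),1))
bot.move_linear([p[0],p[1],.16],speed=.15)
bot.move_pose([.46,.305,.25],down(np.radians(90)));bot.wait(.1);snap("w17")
bot.move_pose([.52,-.03,.29],down(np.radians(132.14)));bot.wait(.1);snap("w18")
for c in("scene","side"): cv2.imwrite(f"pics/{c}9.png",bot.camera(c)[:,:,::-1])
print(bot.read_clock())
a=cv2.imread("pics/w17.png")[200:340,260:410];b=cv2.imread("pics/w18.png")[120:340,200:450]
r=lambda im:cv2.resize(np.clip(im*1.5,0,255).astype('uint8'),(400,400),interpolation=cv2.INTER_CUBIC)
cv2.imwrite("pics/f.png",np.hstack([r(a),r(b)]))
E
python3 a.py
```

```text
[0.51583435 0.30881713 0.07545007] [ 0.3  0.5 -0.1]
44.8333
```

View pics/f.png

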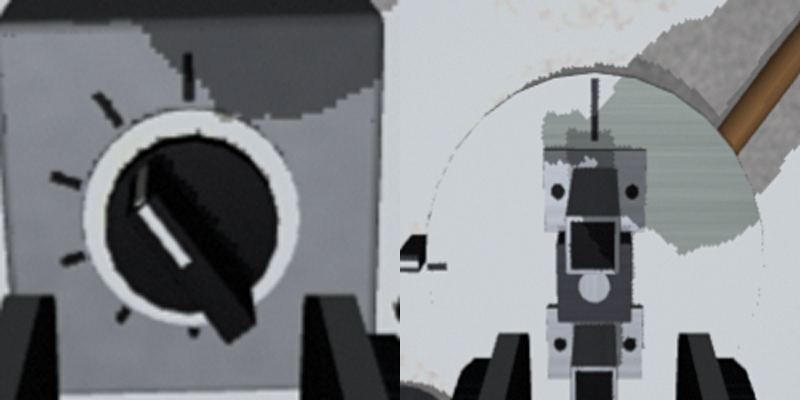

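View pics/scene9.png

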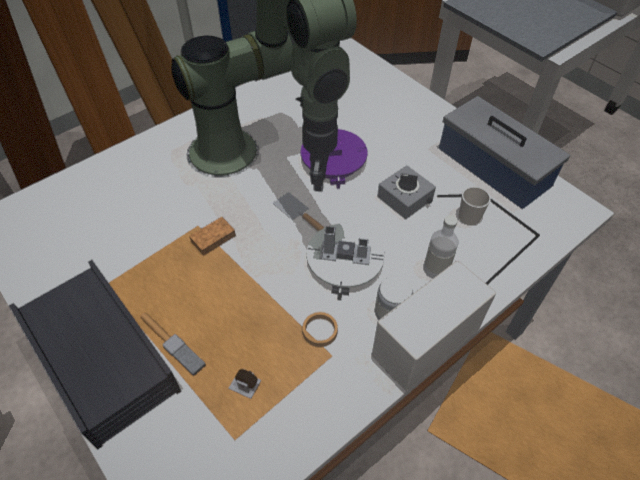

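```bash
python3 -c "
from cell import bot
bot.close_job();print(bot.read_clock())"
```

```text
the job is handed in; nothing more can be done
the job is handed in; nothing more can be done
```

I stood the tall foot on the single-line mark and then the short foot on the double-line mark, each pressed lightly (about 5 N) against the hub. I then turned the dial from 1 to 4, one click at a time, and handed the job in at about 45 s.

**Feet:** after both were placed, the wrist picture put both plates within about 0.5 mm of flush and centred on their marks. The last pictures show them standing the same way.

**Turntable:** the first set-down of the tall foot turned it about 0.7°. I lifted the foot, set it again and turned the deck back. In the picture after both feet were placed, the notch was back opposite the pointer to within about half a degree.

**Set-downs:** two first contacts pressed harder than I meant, with readings of about 5–6 N. The short foot was also about 1 mm above the deck when I opened the fingers, so it settled that last millimetre by itself.

**Dial and other items:** the white line points at the fifth tick, which is setting 4, after letting go. The last scene picture shows the other items and the purple look-alike where they started, and the arm was clear of everything.

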